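Set up the engraver's ball vise on its keyed bed plate

TASK

Set up the engraving station: first set the lugged support collar, right way up, into the bed plate's square recess so that its wide and narrow lugs drop into the matching notches and it lies flat on the plate. Then take the ball vise from the wooden parking block and set it down gently in the collar, ball down, centred and level, with its jaws on top. Leave the other things on the bench where they stand, upright, and let go of everything.

Things in the scene. Friction and masses are not known exactly. Their poses are not given: they have to be found in the camera images.
- bed: Fixed bed plate, bright floor, dark rim, 129 mm square. Origin: centre of its underside, z up. The floor of its square recess (105 mm) is 14 mm above the bench; a rim 12 mm wide and 12 mm high surrounds it. The rim's +x side has a 39 mm wide notch in its middle, its -x side a 21 mm one, both open outwards and down to the recess floor. Any yaw; stands in one of three places.
- wide_notch (a point): Middle of the bed plate's wide (39 mm) notch: 58 mm from the plate's centre along its +x, 20 mm above its underside. When the collar is home, wide_lug coincides with this point. Axes as the bed's.
- collar_mid (a point): Loose aluminium collar, 0.2-0.4 kg, upright: a ring 100 mm outside, 64 mm inside (wall 18 mm), 40 mm high. Point on its axis, 20 mm above its underside; z up. At its foot two lugs 12 mm high reach 64 mm from the axis: a 34 mm wide one along +x, a 16 mm one along -x. Pinch its wall from above, anywhere round. Home in the bed: 34 mm above the bed's underside, x along the bed's x.
- wide_lug (a point): Middle of the collar's wide lug: 58 mm from the collar's axis along its +x, 6 mm above its underside.
- park: Fixed wooden parking block, 110 mm square, 30 mm high, with a round hole of 64 mm diameter in its middle, on whose edge the ball of the vise rests at the start. Origin at the centre of its underside, z up.
- ball (a point): Centre of the ball (radius 42 mm) of the steel ball vise: loose, 0.55-0.85 kg, balanced near this point. The vise's z runs from here up through the jaws; at the start it leans 0.4 rad from vertical about the vise's y, towards any side. Friction holds it at any tilt it is left at. Resting in the collar, this point is 47 mm above collar_mid, 81 mm above the bed's underside.
- jaws (a point): Grip point on the vise's jaws, 60 mm from the ball's centre along the vise's z; axes as the vise's. The shut jaws are one rigid block, 70 mm along x, 44 mm wide along y, from 36 mm (where it meets the ball) to 78 mm from the ball's centre along z. Grip it across y.
- roll_left: Bystander: standing gold foil roll, 40 mm diameter, 120 mm high, loose. Origin at the centre of its underside.
- roll_right: Bystander: standing copper foil roll, 40 mm diameter, 120 mm high, loose. Origin at the centre of its underside.
- jar: Bystander: amber jar, 56 mm diameter, 75 mm high, loose. Origin at the centre of its underside.
- weight: Bystander: brass weight, 52 mm diameter, 70 mm high, loose. Origin at the centre of its underside.
- spare_ring: Bystander: spare ring without lugs, 80 mm outside and 56 mm inside diameter, 22 mm high, loose; not the one to use. Origin at the centre of its underside.
- type_holder: Bystander: brass type holder, 120 mm long along its x, 34 mm wide, 34 mm high, loose. Origin at the middle of its underside.
- mallet: Bystander: hammer, 200 mm long, lying along its x, loose. Origin near its middle, on the bench.
Mind the look-alikes: they are no part of the job. Of the things shaped like the part that bears ball, the bare steel one is meant.

How it is judged (in metres and radians):
On the way, in this order (a step that is already met when the one before it is completed fails the run):
1. the collar lies home in the bed plate with its lugs in their notches, before the vise is put in it (distance between wide_lug and wide_notch below 0.007 m and z of collar_mid in the frame of bed below 0.0365 m and angle between collar_mid's own z axis and vertical below 0.035 rad and distance between ball and collar_mid above 0.07 m), for 0.2 s.
2. the vise stands in the collar, centred and level (horizontal distance between ball and collar_mid below 0.005 m and z of ball in the frame of collar_mid between 0.042 and 0.051 m and angle between ball's own z axis and vertical below 0.09 rad), for 0.2 s.
At the end, for the whole second after the job is handed in: Collar home: wide lug within 7 mm of the wide notch, at most 2.5 mm off the recess floor, within 2 degrees of level. Vise at rest in it, jaws up: ball within 5 mm of the collar's axis, 42 to 51 mm above its middle, within 5 degrees (0.09 rad) of upright (all of step 2 and distance between wide_lug and wide_notch below 0.007 m and z of collar_mid in the frame of bed below 0.0365 m and angle between collar_mid's own z axis and vertical below 0.035 rad and linear speed of each of vise, collar below 0.02 m/s and angular speed of vise below 0.1 rad/s); the robot touches nothing.
It fails at once if a bystander is moved by more than 30 mm or a standing one is tipped over (distance of any of roll_left, roll_right, jar, weight, spare_ring, type_holder, mallet from where it was at the start of the episode above 0.03 m or angle between any of roll_left, roll_right, jar, weight's own z axis and vertical above 0.5 rad).
It fails at once if the vise is dropped into the collar (faster than 0.4 m/s just above it, as after a fall of over 8 mm) (linear speed of vise above 0.4 m/s and distance between ball and collar_mid below 0.075 m).
It fails at once if the vise is pushed hard into the collar (over 60 N between them) (contact force between vise and collar above 60 N).
It also fails if it takes over 67 s, if anything falls off the work surface, if the arm or the gripper's body presses on something with over 40 N, if the wrist force passes 120 N, or if a joint passes its speed limit or range.

ROBOT

A 7-joint arm with a two-finger parallel gripper is mounted at the origin on the work surface. World frame = base frame: x ahead of the robot, y to its left, z up, the work surface at z = 0. Lengths are in mm, angles in rad, forces in N, time in s.
With the tool pointing down it reaches from about 400 to 875 mm from the base axis. Payload 4.4 kg.
Tool frame: the origin (TCP) lies at the very end of the fingers, on their centre line; the grasp point (between the pads) lies 19 mm behind it; z points along the fingers, y is the line along which they close (so a half turn about z gives the same grasp; the last joint's range is limited). The gripper opens to 85 mm and grips with 20 to 120 N. Pads are 22 mm wide; open, the fingers measure 114 mm over their backs; the gripper's body (76 mm by 85 mm) begins 54 mm behind the grasp point. The pads swing forward as they close: fully open they stand 13 mm farther back than shut.
Start: joints at [1.26, 0.628, 0.038, 1.517, -0.027, 0.996, -0.02], TCP at [157.563, -630.628, 231.313] pointing down, gripper open.
Joint ranges: [-3.06, 3.06], [-0.37, 2.12], [-1.25, 1.32], [0.18, 2.47], [-1.1, 4.24], [0.23, 1.98], [-2.94, 2.94]. Speed limits (rad/s): [2.57, 2.57, 3.14, 3.14, 3.14, 3.14, 3.14].

INTERFACE

Orientations are given as [roll, pitch, yaw] about the fixed x, y, z axes, in that order (R = Rz(yaw) Ry(pitch) Rx(roll)).
In Python, from cell import read_state, get_image, camera_info, finish_job gives the robot as it stands.
- The arm moves only by the tool play_rows, never from a script. Its argument "deltas" is one flat list of numbers, 7 for each row, row after row: the shift along the tool's x, y, z in mm, then the turn, a rotation vector about the tool's x, y, z in rad, then the opening, from 0 (shut) to 1 (fully open). In form: [dx, dy, dz, ax, ay, az, grip, dx, dy, dz, ax, ay, az, grip, ...]. A call has 1 to 10 rows; each row is the pose to reach, as a shift and turn from the pose commanded when the call began, along the tool's axes at that moment; what a row does not reach only later rows make up. A row lasts 1/8 s, in which the tool goes at most 62.5 mm and 10.7 degrees, less where a joint would pass 70% of its speed; a pose out of reach is approached as far as the arm can. A call with a gripper value outside its range is refused whole. The fingers move at their own pace and stop on an object; the grip force is fixed at half the most. Time passes only in rows, so rows that repeat a pose let the fingers close. It gives the time, the measured TCP pose, the force, the opening and the grip force at its end, in the units of the state.
- read_state(): the state, without advancing time (a new reading comes with each control period).
- get_image(name): name is "side" or "top"; returns the picture (420x560x3 uint8, red, green, blue); there is no depth.
- camera_info(name): a dict with "fx", "fy", "cx", "cy" (pixels), "T" (4x4, takes a point from camera to world coordinates). Camera axes: x right, y down, z forward; pixel columns grow to the right and rows downward; lengths in mm; the calibration is good to about 2 mm. A picture is of the moment at which its call begins. camera_info takes no time and is no camera call.
- finish_job(): hands the job in; it is judged then, once.
The state is a dict: "clock": time; "qpos": joint angles; "qd": joint speeds; "tau": joint torques, N m; "eef_pos": TCP position; "tool_rot": TCP orientation; "force": force on the tool from outside, world axes, zero at the start; "torque": the same for the moment, N m; "width": finger opening in mm; "gripper_force": force on a finger pad.
Only numpy, scipy, OpenCV 4.12 (cv2) and the standard library are available. Lean on these libraries where they do the work, as an engineer would, in place of code of your own. Each camera call takes 0.05 s, during which the arm holds its last target. There are 200 camera calls.

## Working session

There is one attempt and no reset: what is moved stays moved. The work goes in short steps, Python scripts to look and compute and a tool call to move; the robot and the scene stay as the last step left them, time stands still between calls to the robot, and variables do not carry over. Pictures are saved under pics/ and viewed, at most 13 in all, crops included, and the job is handed in when it is done.

Besides the shell and the picture viewer there is one more tool, called in YAML: its name, and indented under it one key for each argument. play_rows: Moves the arm, as the interface text tells. Its arguments: {"type":"object","properties":{"deltas":{"type":"array"}},"required":["deltas"]}

```bash
mkdir -p pics; python3 - <<'E'
from cell import *
import cv2,numpy as np
for n in("top","side"):
    cv2.imwrite(f"pics/{n}0.png",get_image(n)[:,:,::-1]); c=camera_info(n); print(n,c["fx"],c["fy"],c["cx"],c["cy"]);print(np.round(c["T"],3).tolist())
s=read_state();print(s)
E
```

```text
top 500.01708174647183 500.01708174647183 280.43838675307063 210.81991734685192
[[-0.024, -0.998, 0.063, 446.372], [-1.0, 0.024, -0.002, 72.232], [0.0, -0.063, -0.998, 1346.17], [0.0, 0.0, 0.0, 1.0]]
side 515.0083001971791 515.0083001971791 281.3328204513723 206.1847468154737
[[-0.965, -0.17, 0.2, 236.568], [-0.262, 0.665, -0.699, 1029.16], [-0.014, -0.727, -0.686, 1036.607], [0.0, 0.0, 0.0, 1.0]]
{'clock': 0.1, 'qpos': array([ 1.26020952,  0.62928671,  0.03841796,  1.51822918, -0.0270061 ,
        0.99632682, -0.02001179]), 'qd': array([ 0.00093707, -0.00182025,  0.00146606, -0.00241781, -0.00085905,
        0.00073209, -0.00051423]), 'tau': array([ 2.55490755e-03, -5.64530540e+01,  1.23027887e+00, -1.93973798e+01,
        1.13065308e-02,  5.39062894e-03, -1.86459424e-06]), 'eef_pos': array([ 157.44061939, -630.07548244,  230.47154389]), 'tool_rot': array([-3.13985950e+00, -2.19070301e-06,  2.44794253e-01]), 'force': array([-1.04314455,  0.00205429,  0.1206732 ]), 'torque': array([-0.02154769, -0.01160442,  0.02086617]), 'gripper_force': 0.0, 'width': 85.34096807448297}
```

View pics/top0.png

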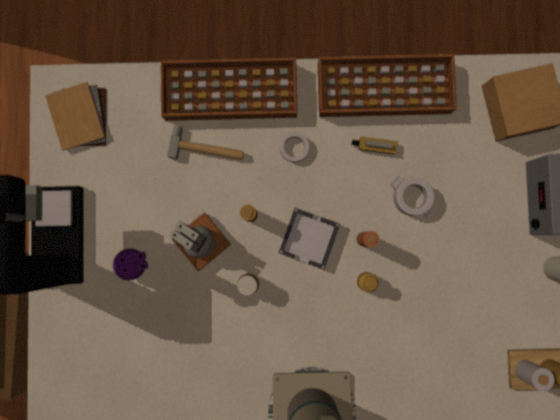

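View pics/side0.png

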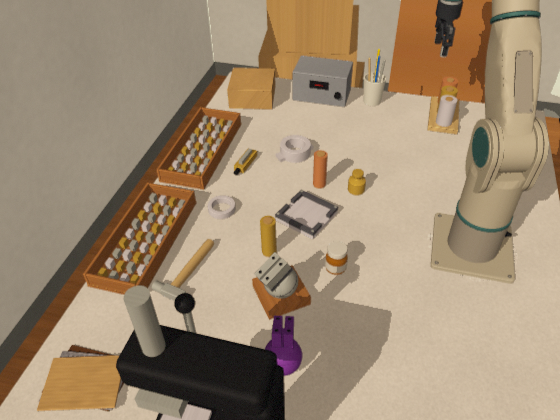

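Vise candidates: bare steel at top (193,238) on the wooden block, purple look-alike at (130,264). Collar candidates: ring with lugs at (413,197), plain spare ring at (295,149). Bed is at (310,238). I choose the steel vise and the lugged ring, and check them in one close crop.

```bash
cat > h.py <<'E'
import numpy as np,cv2
from cell import *
def proj(n,P):
    c=camera_info(n);T=np.array(c["T"]);p=(np.asarray(P,float)-T[:3,3])@T[:3,:3]
    return np.c_[c["fx"]*p[:,0]/p[:,2]+c["cx"],c["fy"]*p[:,1]/p[:,2]+c["cy"]]
def at(n,uv,z):
    c=camera_info(n);T=np.array(c["T"]);uv=np.atleast_2d(np.asarray(uv,float))
    d=np.c_[(uv[:,0]-c["cx"])/c["fx"],(uv[:,1]-c["cy"])/c["fy"],np.ones(len(uv))]@T[:3,:3].T
    return T[:3,3]+d*((z-T[2,3])/d[:,2])[:,None]
def tile(im,u,v,w,h,k):
    t=cv2.resize(im[v:v+h,u:u+w],None,fx=k,fy=k,interpolation=cv2.INTER_CUBIC)
    for i in range(0,w,10):
        cv2.line(t,(i*k,0),(i*k,6),(0,0,255),1); 
        if i%20==0: cv2.putText(t,str(u+i),(i*k,16),0,.35,(0,0,255),1)
    for i in range(0,h,10):
        cv2.line(t,(0,i*k),(6,i*k),(0,0,255),1); 
        if i%20==0: cv2.putText(t,str(v+i),(8,i*k+4),0,.35,(0,0,255),1)
    return t
E
python3 - <<'E'
from h import *
t=cv2.imread("pics/top0.png");s=cv2.imread("pics/side0.png")
a=np.hstack([tile(t,165,205,66,75,4),tile(t,276,200,66,75,4),tile(t,380,165,66,75,4)])
b=np.hstack([tile(s,245,245,66,75,4),tile(s,274,180,66,75,4),tile(s,265,120,66,75,4)])
cv2.imwrite("pics/c1.png",np.vstack([a,b]))
E
```

```text
(no output)
```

View pics/c1.png

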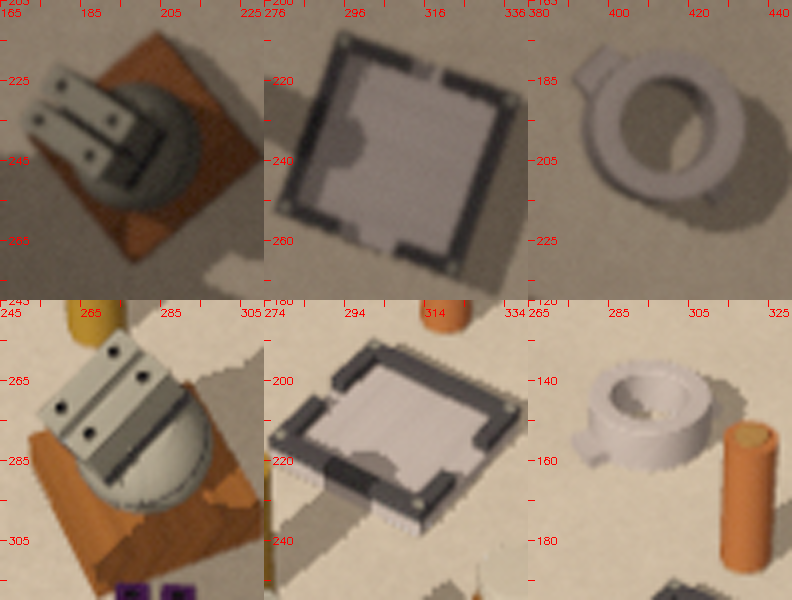

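Top tiles: steel vise leaning up-left (jaw top-face corners ≈ (179.5,220.5),(198.8,233.8),(190,248),(170,234.5)). The bed's narrow notch is at (317,217) and its wide notch at (303,260), facing the robot. The collar's top circle is centred near (415,196), with the wide lug at (396,182) up-left. I'll refine with an edge fit.

```bash
cat >> h.py <<'E'
from scipy.optimize import differential_evolution as DE
def circ(r,z,n=72):
    a=np.linspace(0,2*np.pi,n,False);return np.c_[r*np.cos(a),r*np.sin(a),0*a+z],np.c_[-np.sin(a),np.cos(a),0*a]
def seg(p,q,n=20):
    p,q=np.array(p,float),np.array(q,float);return p+(q-p)*np.linspace(.04,.96,n)[:,None],np.tile((q-p)/np.linalg.norm(q-p),(n,1))
def poly(ps,close=True):
    ps=list(ps);e=list(zip(ps,ps[1:]+ps[:1] if close else ps[1:]));s=[seg(*x) for x in e]
    return np.vstack([x[0] for x in s]),np.vstack([x[1] for x in s])
def cat(*m): return np.vstack([x[0] for x in m]),np.vstack([x[1] for x in m])
def grads(im):
    g=cv2.GaussianBlur(im.astype(np.float32),(0,0),.8)
    return [np.stack([cv2.Sobel(g[:,:,k],cv2.CV_32F,*d) for k in range(3)],-1) for d in((1,0),(0,1))]
def score(n,G,P,D):
    a=proj(n,P);b=proj(n,P+D);t=b-a;t/=np.linalg.norm(t,axis=1)[:,None]+1e-9
    s=[cv2.remap(g,a[:,:1].astype(np.float32),a[:,1:].astype(np.float32),1)[:,0] for g in G]
    v=np.linalg.norm(s[0]*-t[:,1:]+s[1]*t[:,:1],axis=1)
    return np.minimum(v,120).mean()
def Rz(a): c,s=np.cos(a),np.sin(a);return np.array([[c,-s,0],[s,c,0],[0,0,1]])
def fit(model,x0,b,ims):
    # model(x)->P,D ; ims {name:rgb}
    G={n:grads(i) for n,i in ims.items()}
    f=lambda x:-sum(score(n,G[n],*model(x)) for n in G)
    r=DE(f,[(c-w,c+w) for c,w in zip(x0,b)],popsize=14,maxiter=60,seed=1,tol=1e-4);return r.x,-r.fun/len(G)
def place(m,x,y,z,yaw): R=Rz(yaw);return m[0]@R.T+[x,y,z],m[1]@R.T
def lug(w,s,z=12): return poly([(s*50,-w/2,z),(s*64,-w/2,z),(s*64,w/2,z),(s*50,w/2,z)],False)
COL=cat(circ(50,20),circ(32,20),lug(34,1,-8))
r=64.5
def sq(h,z): return [(h,-h,z),(h,h,z),(-h,h,z),(-h,-h,z)]
def notch(s,w,z): return [seg((s*52.5,k*w/2,z),(s*64.5,k*w/2,z),8) for k in(1,-1)]
BED=cat(poly(sq(64.5,26)),poly(sq(52.5,26)),*notch(1,39,26),*notch(-1,21,26))
PARK=poly(sq(55,30))
def colm(z): return lambda x:place(COL,x[0],x[1],z,x[2])
bedm=lambda x:place(BED,x[0],x[1],0,x[2])
parkm=lambda x:place(PARK,x[0],x[1],0,x[2])
def jawm(x,zb=57.2,tilt=None):
    t=.4 if tilt is None else tilt
    R=Rz(x[2])@np.array([[np.cos(t),0,np.sin(t)],[0,1,0],[-np.sin(t),0,np.cos(t)]])
    P,D=cat(poly([(35,-22,78),(35,22,78),(-35,22,78),(-35,-22,78)]))
    return P@R.T+[x[0],x[1],zb],D@R.T
E
cat > m.py <<'E'
from h import *
t=cv2.imread("pics/top0.png")[:,:,::-1];s=cv2.imread("pics/side0.png")[:,:,::-1]
B=at("top",[[309.8,238.3]],26)[0];C=at("top",[[415,196.2]],40)[0];L=at("top",[[396,182]],12)[0]
W=at("top",[[303,260]],26)[0];V=at("top",[[199.5,241]],57)[0];J=at("top",[[184.5,234]],125)[0]
y=lambda a,b:np.arctan2(*(b-a)[1::-1])
for nm,im in(("top",{"top":t}),("side",{"side":s}),("both",{"top":t,"side":s})):
    print(nm)
    for k,m,x0 in(("bed",bedm,[*B[:2],y(B,W)]),("collar",colm(20),[*C[:2],y(C,L)]),("vise",jawm,[*V[:2],y(V,J)])):
        x,f=fit(m,x0,[12,12,.2],im);print(k,np.round(x0,2),np.round(x[:2],1),round(x[2],3),round(f,1))
for k,uv,z in(("gold",(248,213),0),("cu",(369,240),120),("jar",(248,285),75),("weight",(368,282),60),("spare",(295,148),22),("purple",(130,264),60)):print(k,np.round(at("top",[uv],z)[0,:2]))
E
python3 m.py
```

```text
top
bed [454.85  -5.65   2.81] [454.5  -3.4] 2.769 113.9Traceback (most recent call last):
  File "m.py", line 9, in <module>
    x,f=fit(m,x0,[12,12,.2],im);print(k,np.round(x0,2),np.round(x[:2],1),round(x[2],3),round(f,1))
        ~~~^^^^^^^^^^^^^^^^^^^^
  File "h.py", line 41, in fit
    r=DE(f,[(c-w,c+w) for c,w in zip(x0,b)],popsize=14,maxiter=60,seed=1,tol=1e-4);return r.x,-r.fun/len(G)
    return fun(*args, **kwargs)
    ret = solver.solve()
    next(self)
    ~~~~^^^^^^
    energy = self.func(parameters)
    return self.f(x, *self.args)
           ~~~~~~^^^^^^^^^^^^^^^
  File "h.py", line 40, in <lambda>
    f=lambda x:-sum(score(n,G[n],*model(x)) for n in G)
                ~~~^^^^^^^^^^^^^^^^^^^^^^^^^^^^^^^^^^^^
  File "h.py", line 40, in <genexpr>
    f=lambda x:-sum(score(n,G[n],*model(x)) for n in G)
                    ~~~~~^^^^^^^^^^^^^^^^^^
  File "h.py", line 32, in score
    a=proj(n,P);b=proj(n,P+D);t=b-a;t/=np.linalg.norm(t,axis=1)[:,None]+1e-9
                  ~~~~^^^^^^^
  File "h.py", line 4, in proj
    c=camera_info(n);T=np.array(c["T"]);p=(np.asarray(P,float)-T[:3,3])@T[:3,:3]
ValueError: time passes only in moves, steps and waits
```

```bash
sed -i 's/^from cell import \*/from cell import *\nimport functools,cell\ncamera_info=functools.cache(cell.camera_info)/; s/np.minimum(v,120).mean()/np.sqrt(v).mean()/' h.py; python3 m.py
```

```text
top
bed [454.85  -5.65   2.81] [455.2  -3.2] 2.769 14.3
collar [ 558.41 -283.64    0.78] [ 560.7 -282.9] 0.826 9.3
vise [454.46 280.15   0.97] [452.3 282.2] 0.929 11.9
side
bed [454.85  -5.65   2.81] [455.6   2.8] 2.781 15.1
collar [ 558.41 -283.64    0.78] [ 564.7 -278.2] 0.912 8.3
vise [454.46 280.15   0.97] [456.6 283.2] 1.015 13.9
both
bed [454.85  -5.65   2.81] [454.9  -1.9] 2.769 14.1
collar [ 558.41 -283.64    0.78] [ 561.6 -282.8] 0.722 8.6
vise [454.46 280.15   0.97] [454.3 282.8] 0.964 12.4
gold [527. 158.]
cu [ 447. -145.]
jar [341. 156.]
weight [ 340. -149.]
spare [697.  27.]
purple [400. 458.]
```

```bash
cat >> h.py <<'E'
from scipy.spatial.transform import Rotation as Ro
def delta(pos,rpy):
    s=read_state();R=Ro.from_euler("xyz",s["tool_rot"]);g=Ro.from_euler("xyz",rpy)
    print("delta",np.round(R.inv().apply(np.array(pos)-s["eef_pos"]),1),np.round((R.inv()*g).as_rotvec(),3),"| now",np.round(s["eef_pos"],1),np.round(s["tool_rot"],3),"t",s["clock"],"w",round(s["width"],1),"F",np.round(s["force"],1))
def pinch(c,psi,r=41): return np.array([c[0]+r*np.sin(psi),c[1]-r*np.cos(psi)])
E
python3 - <<'E'
from h import *
p=pinch((561,-282.5),.36);print(p);delta([*p,110],[np.pi,0,.36])
l=at("top",[[395,180.6]],12)[0];print(l,np.arctan2(l[1]+282.5,l[0]-561),at("top",[[424,213.5]],12))
E
```

```text
[ 575.44324356 -320.87176977]
delta [ 480.5 -198.5  120.8] [-0.002 -0.    -0.115] | now [ 157.4 -630.1  230.5] [-3.14  -0.     0.245] t 0.1 w 85.3 F [-1.   0.   0.1]
[ 604.08402965 -239.31135607   12.        ] 0.7866107632076075 [[ 513.85830792 -313.43327752   12.        ]]
```

play_rows:
  deltas: [480.5, -198.5, 60, -0.002, 0, -0.115, 0.55, 480.5, -198.5, 60, -0.002, 0, -0.115, 0.55, 480.5, -198.5, 60, -0.002, 0, -0.115, 0.55, 480.5, -198.5, 60, -0.002, 0, -0.115, 0.55, 480.5, -198.5, 60, -0.002, 0, -0.115, 0.55, 480.5, -198.5, 120, -0.002, 0, -0.115, 0.55, 480.5, -198.5, 120, -0.002, 0, -0.115, 0.55, 480.5, -198.5, 120, -0.002, 0, -0.115, 0.55, 480.5, -198.5, 120, -0.002, 0, -0.115, 0.55, 480.5, -198.5, 120, -0.002, 0, -0.115, 0.55]

```text
clock: 1.35
eef_pos: [577.9, -316.6, 109.1]
tool_rot: [-3.14, -0.0, 0.366]
force: [-0.8, -0.2, 0.7]
width: 47.1
gripper_force: 0.0
```

```bash
python3 - <<'E'
from h import *
p=pinch((561,-282.5),.36);delta([*p,110],[np.pi,0,.36])
t=get_image("top")[:,:,::-1];s=get_image("side")[:,:,::-1]
cv2.imwrite("pics/top1.png",t);cv2.imwrite("pics/side1.png",s)
cv2.imwrite("pics/c2.png",np.hstack([tile(t,370,145,98,98,4),tile(s,250,80,98,98,4)]))
print(proj("side",[[*p,110]]),proj("top",[[*p,110]]))
E
```

```text
delta [-3.8  3.1 -0.9] [-0.002 -0.     0.006] | now [ 577.9 -316.6  109.1] [-3.14  -0.     0.366] t 1.35 w 47.1 F [-0.8 -0.2  0.7]
[[293.91143076 118.23098547]] [[437.26542627 186.43147815]]
```

View pics/c2.png

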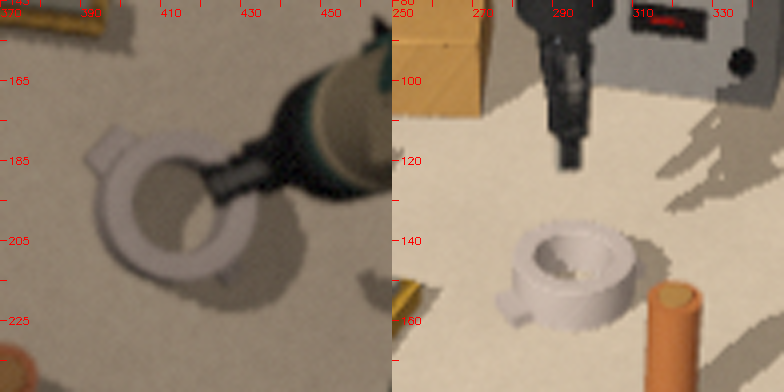

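The tile shows the gripper over the collar's right wall at (425,190). The wide lug at (396,182) confirms the choice. Descending.

play_rows:
  deltas: [0, 0, 0, 0, 0, 0, 0.55, 0, 0, 45, 0, 0, 0, 0.55, 0, 0, 75, 0, 0, 0, 0.55, 0, 0, 92, 0, 0, 0, 0.55, 0, 0, 92, 0, 0, 0, 0.55, 0, 0, 92, 0, 0, 0, 0.55]

```text
clock: 2.2
eef_pos: [576.5, -322.7, 20.7]
tool_rot: [3.138, -0.001, 0.359]
force: [-0.0, 0.2, 0.2]
width: 46.7
gripper_force: 0.0
```

```bash
python3 - <<'E'
from h import *
p=pinch((561,-282.5),.36);delta([*p,17],[np.pi,0,.36])
E
```

```text
delta [-0.3 -2.1  3.7] [ 0.004 -0.001 -0.001] | now [ 576.5 -322.7   20.7] [ 3.138e+00 -1.000e-03  3.590e-01] t 2.2 w 46.7 F [-0.   0.2  0.2]
```

play_rows:
  deltas: [0, 0, 1, 0, 0, 0, 0.55, 0, 0, 1, 0, 0, 0, 0.3, 0, 0, 1, 0, 0, 0, 0, 0, 0, 1, 0, 0, 0, 0, 0, 0, 1, 0, 0, 0, 0, 0, 0, 1, 0, 0, 0, 0, 0, 0, 1, 0, 0, 0, 0, 0, 0, 1, 0, 0, 0, 0]

```text
clock: 3.2
eef_pos: [576.0, -321.8, 19.2]
tool_rot: [3.139, -0.0, 0.36]
force: [-1.8, -0.4, 5.6]
width: 18.4
gripper_force: 54.3
```

play_rows:
  deltas: [0, 0, -50, 0, 0, 0, 0, 0, 0, -100, 0, 0, 0, 0, 0, 0, -150, 0, 0, 0, 0, 0, 0, -150, 0, 0, 0, 0]

```text
clock: 3.7
eef_pos: [578.2, -323.0, 172.6]
tool_rot: [3.133, -0.006, 0.36]
force: [-0.3, -1.4, -3.7]
width: 17.9
gripper_force: 63.0
```

```bash
python3 - <<'E'
from h import *
p=pinch((455,-2),2.33);print(p);delta([*p,170],[np.pi,0,2.33])
E
```

```text
[484.74075989  26.22210484]
delta [ 3.540e+01 -3.598e+02 -3.000e-01] [ 0.011  0.005 -1.97 ] | now [ 578.2 -323.   172.6] [ 3.133 -0.006  0.36 ] t 3.7 w 17.9 F [-0.3 -1.4 -3.7]
```

play_rows:
  deltas: [4, -36, 0, 0, 0, -0.18, 0, 8, -72, 0, 0, 0, -0.36, 0, 12, -108, 0, 0, 0, -0.54, 0, 16, -144, 0, 0, 0, -0.72, 0, 20, -180, 0, 0, 0, -0.9, 0, 24, -216, 0, 0, 0, -1.08, 0, 28, -252, 0, 0, 0, -1.26, 0, 32, -288, 0, 0, 0, -1.44, 0, 35, -324, 0, 0, 0, -1.62, 0, 37, -357, 0, 0, 0, -1.8, 0]

```text
clock: 4.95
eef_pos: [482.9, 27.0, 166.2]
tool_rot: [-3.139, -0.0, 2.166]
force: [0.2, 0.3, -2.7]
width: 17.5
gripper_force: 63.0
```

play_rows:
  deltas: [0, 0, 0, 0, 0, -0.17, 0, 0, 0, 30, 0, 0, -0.17, 0, 0, 0, 60, 0, 0, -0.17, 0, 0, 0, 80, 0, 0, -0.17, 0, 0, 0, 80, 0, 0, -0.17, 0, 0, 0, 80, 0, 0, -0.17, 0, 0, 0, 80, 0, 0, -0.17, 0]

```text
clock: 5.82
eef_pos: [485.1, 25.6, 88.3]
tool_rot: [3.141, 0.002, 2.33]
force: [-0.2, 0.1, -2.9]
width: 18.1
gripper_force: 63.1
```

```bash
cat > f.py <<'E'
from h import *
import sys
n=sys.argv[1]
p=pinch((455,-2),2.33);delta([*p,85],[np.pi,0,2.33])
t=get_image("top");s=get_image("side");cv2.imwrite(f"pics/top{n}.png",t[:,:,::-1]);cv2.imwrite(f"pics/side{n}.png",s[:,:,::-1])
e=read_state();psi=e["tool_rot"][2];z=e["eef_pos"][2]+1
c=e["eef_pos"][:2]+e["eef_pos"][:2]-pinch(e["eef_pos"][:2],psi);print("ring by grip",np.round(c,1))
for k,im in(("top",{"top":t}),("side",{"side":s}),("both",{"top":t,"side":s})):
    x,f=fit(colm(z),[*c,psi+.44],[10,10,.2],im);print(k,"collar",np.round(x[:2],1),round(x[2],3),round(f,1))
    x,f=fit(bedm,[455,-2,2.77],[10,10,.15],im);print(k,"bed",np.round(x[:2],1),round(x[2],3),round(f,1))
cv2.imwrite(f"pics/c{n}.png",np.hstack([tile(t[:,:,::-1],260,185,98,98,4),tile(s[:,:,::-1],255,150,98,98,4)]))
E
python3 f.py 3
```

```text
delta [0.7 0.2 3.3] [ 0.     0.002 -0.   ] | now [485.1  25.6  88.3] [3.141e+00 2.000e-03 2.330e+00] t 5.825 w 18.1 F [-0.2  0.1 -2.9]
ring by grip [455.3  -2.7]
top collar [457.8   7.3] 2.844 6.1
top bed [453.9  -3.7] 2.727 6.7
side collar [458.3   0.5] 2.626 11.9
side bed [456.3   1.4] 2.784 13.6
both collar [4.583e+02 2.000e-01] 2.696 8.6
both bed [456.2   0.5] 2.79 10.0
```

View pics/c3.png

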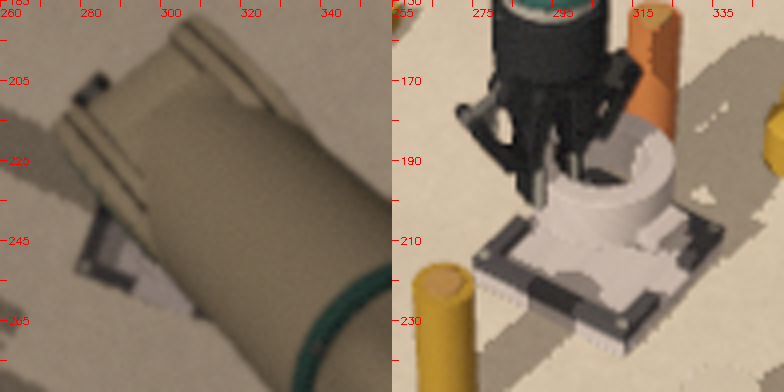

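```bash
python3 - <<'E'
from h import *
s=cv2.imread("pics/side3.png")
t=tile(s,285,165,66,66,9);cv2.imwrite("pics/c4.png",t)
a=at("side",[[329.5,203],[317.75,210]],81);print(a,np.linalg.norm(a[0]-a[1]));m=a.mean(0);print(m,np.arctan2(m[1]-.5,m[0]-458.3), np.hypot(m[1]-.5,m[0]-458.3),np.arctan2(*(a[1]-a[0])[1::-1]))
E
```

```text
[[391.88443657  10.69450143  81.        ]
 [416.92997961  45.47404371  81.        ]] 42.859022245374526
[404.40720809  28.08427257  81.        ] 2.668521118974503 60.541928555774945 0.9466923723407298
```

View pics/c4.png

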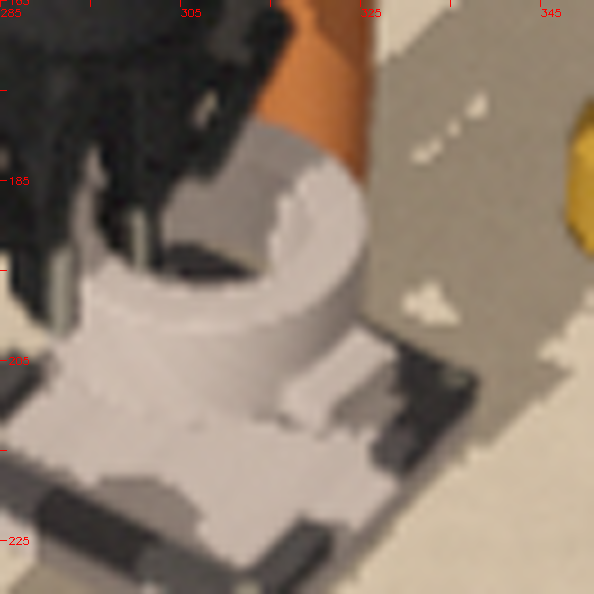

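```bash
python3 - <<'E'
from h import *
for z in (78,81):
    a=at("side",[[328.9,203.9],[321.1,210.2],[325,201.1],[316.4,207.8]],z);m=a[:2].mean(0)
    print(np.round(a,1).tolist(),np.linalg.norm(a[0]-a[1]),np.arctan2(m[1]-.5,m[0]-458.3), np.hypot(m[1]-.5,m[0]-458.3),np.arctan2(*(a[1]-a[0])[1::-1])+np.pi/2,np.arctan2(*(a[3]-a[2])[1::-1])+np.pi/2)
# refit: lug only strong, and with ring
s=cv2.imread("pics/side3.png")[:,:,::-1]
for zz in(84,86,89):
    M=cat(circ(50,20),lug(34,1,-8),lug(34,1,-8),poly([(64,-17,-8),(64,-17,-20),(64,17,-20),(64,17,-8)],False))
    x,f=fit(lambda x:place(M,x[0],x[1],zz,x[2]),[457,0,2.75],[8,8,.25],{"side":s});print(zz,x,f)
E
```

```text
[[393.2, 11.4, 78.0], [408.6, 40.9, 78.0], [405.8, 3.1, 78.0], [422.8, 34.9, 78.0]] 33.262066091454415 2.7207995048861986 62.8476582582035 2.6609417134461193 2.6495578886916866
[[392.8, 14.6, 81.0], [408.1, 44.0, 81.0], [405.3, 6.3, 81.0], [422.3, 38.0, 81.0]] 33.15797107100654 2.6797239234158017 64.65390129609112 2.660941713446121 2.6495578886916857
84 [460.15969559  -4.66496088   2.7040925 ] 12.266560177175556
86 [459.66281131  -2.70174127   2.70056921] 12.250251164826041
89 [459.19342026   0.48545712   2.70222663] 12.22946096619573
```

The side crop shows the wide lug, outer edge (329,204)-(321,210). That puts collar yaw ≈ 2.69 against bed 2.775, so I turn by +0.085 and shift slightly.

```bash
python3 - <<'E'
from h import *
p=pinch((453.8,-2.2),2.415);print(p);delta([*p,51],[np.pi,0,2.415])
E
```

```text
[481.03739476  28.44513545]
delta [ 5.  -0.9 37.3] [ 0.     0.003 -0.085] | now [485.1  25.5  88.3] [3.141e+00 3.000e-03 2.330e+00] t 5.925 w 17.9 F [-0.3 -0.2 -2.5]
```

play_rows:
  deltas: [5, -1, 10, 0, 0, -0.085, 0, 5, -1, 25, 0, 0, -0.085, 0, 5, -1, 37, 0, 0, -0.085, 0, 5, -1, 37, 0, 0, -0.085, 0, 5, -1, 37, 0, 0, -0.085, 0]

```text
clock: 6.55
eef_pos: [480.6, 28.5, 50.6]
tool_rot: [-3.141, 0.002, 2.415]
force: [0.0, -0.7, -2.7]
width: 17.4
gripper_force: 63.1
```

```bash
python3 - <<'E'
from h import *
p=pinch((453.8,-2.2),2.415);delta([*p,51],[np.pi,0,2.415])
s=get_image("side");cv2.imwrite("pics/side5.png",s[:,:,::-1])
z=read_state()["eef_pos"][2]+1
M=cat(circ(50,20),lug(34,1,-8),lug(34,1,-8))
x,f=fit(lambda x:place(M,x[0],x[1],z,x[2]),[457,0,2.77],[8,8,.2],{"side":s});print(x,f)
x,f=fit(bedm,[455,0,2.77],[10,10,.15],{"side":s});print("bed",x,f)
cv2.imwrite("pics/c5.png",tile(s[:,:,::-1],270,165,80,66,9))
E
```

```text
delta [-0.4  0.2 -0.4] [-0.001  0.002 -0.   ] | now [480.6  28.5  50.6] [-3.141e+00  2.000e-03  2.415e+00] t 6.55 w 17.4 F [ 0.  -0.7 -2.7]
[454.74779816  -3.37627029   2.71099141] 12.318696102481118
bed [453.9363656    3.3225166    2.75973791] 11.484640883063525
```

View pics/c5.png

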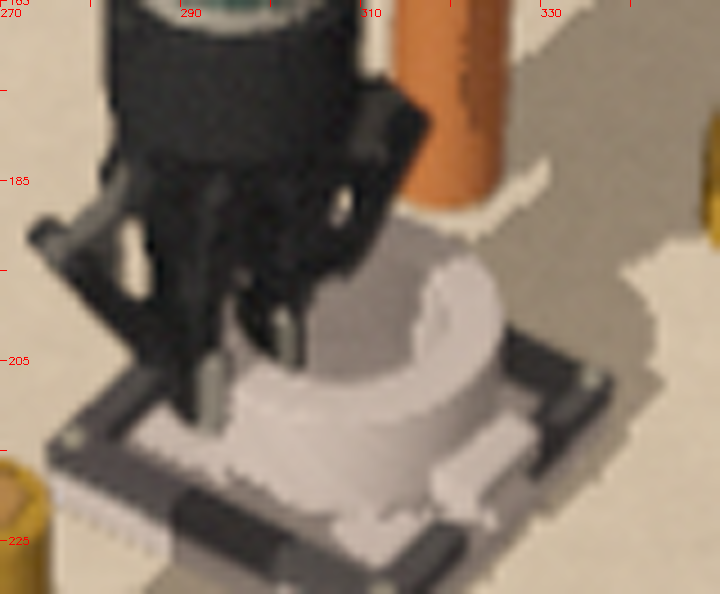

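play_rows:
  deltas: [0, 0, 2, 0, 0, 0, 0, 0, 0, 4, 0, 0, 0, 0, 0, 0, 6, 0, 0, 0, 0, 0, 0, 8, 0, 0, 0, 0, 0, 0, 8, 0, 0, 0, 0]

```text
clock: 7.22
eef_pos: [480.3, 28.3, 42.4]
tool_rot: [-3.14, 0.002, 2.415]
force: [-0.2, -0.3, -3.0]
width: 17.8
gripper_force: 63.0
```

play_rows:
  deltas: [0, 0, 2, 0, 0, 0, 0, 0, 0, 4, 0, 0, 0, 0, 0, 0, 6, 0, 0, 0, 0, 0, 0, 7, 0, 0, 0, 0, 0, 0, 7, 0, 0, 0, 0]

```text
clock: 7.85
eef_pos: [480.4, 28.4, 35.5]
tool_rot: [-3.141, 0.002, 2.415]
force: [0.5, 1.0, -3.2]
width: 18.0
gripper_force: 63.0
```

play_rows:
  deltas: [0, 0, 1, 0, 0, 0, 0, 0, 0, 2, 0, 0, 0, 0, 0, 0, 3, 0, 0, 0, 0, 0, 0, 3, 0, 0, 0, 0]

```text
clock: 8.35
eef_pos: [480.7, 28.5, 33.3]
tool_rot: [-3.141, 0.003, 2.415]
force: [-0.5, 0.2, 6.0]
width: 17.7
gripper_force: 63.7
```

Contact right at floor height (TCP 33.3 mm), so the collar is seated. Release, rise, and check.

play_rows:
  deltas: [0, 0, 2, 0, 0, 0, 0.3, 0, 0, 2, 0, 0, 0, 0.5, 0, 0, 2, 0, 0, 0, 0.5, 0, 0, 2, 0, 0, 0, 0.5, 0, 0, -20, 0, 0, 0, 0.5, 0, 0, -60, 0, 0, 0, 0.5, 0, 0, -120, 0, 0, 0, 0.6, 0, 0, -180, 0, 0, 0, 0.8, 0, 0, -230, 0, 0, 0, 1, 0, 0, -230, 0, 0, 0, 1]

```text
clock: 9.6
eef_pos: [482.6, 29.3, 266.3]
tool_rot: [3.137, 0.008, 2.414]
force: [0.3, 0.2, -0.3]
width: 85.6
gripper_force: 0.0
```

```bash
cat >> h.py <<'E'
def visetcp(ball,phi,tilt,d):
    u=np.array([np.sin(tilt)*np.cos(phi),np.sin(tilt)*np.sin(phi),np.cos(tilt)]);return np.array(ball)+d*u
E
python3 - <<'E'
from h import *
b=[453.5,280.8,57.2]
delta(visetcp(b,.96,.4,131),[np.pi,.4,.96])
# intermediate: over vise, upright
delta([453.5,250,262],[np.pi,0,.96])
E
```

```text
delta [195.6 218.8  87.9] [ 0.3   -0.323  1.431] | now [482.6  29.3 266.3] [3.137 0.008 2.414] t 9.6 w 85.6 F [ 0.3  0.2 -0.3]
delta [168.5 145.5   3.6] [0.009 0.003 1.454] | now [482.6  29.3 266.3] [3.137 0.008 2.414] t 9.6 w 85.6 F [ 0.3  0.2 -0.3]
```

play_rows:
  deltas: [21, 18, 0, 0, 0, 0.18, 1, 42, 36, 0, 0, 0, 0.36, 1, 63, 54, 0, 0, 0, 0.54, 1, 84, 72, 0, 0, 0, 0.72, 1, 105, 90, 0, 0, 0, 0.9, 1, 126, 108, 0, 0, 0, 1.08, 1, 147, 126, 0, 0, 0, 1.26, 1, 168, 145, 0, 0, 0, 1.44, 1, 168, 145, 0, 0, 0, 1.455, 1, 168, 145, 0, 0, 0, 1.455, 1]

```text
clock: 10.85
eef_pos: [450.7, 247.6, 261.3]
tool_rot: [3.14, 0.004, 0.961]
force: [0.4, -1.1, -0.2]
width: 85.4
gripper_force: 0.0
```

```bash
python3 - <<'E'
from h import *
b=[453.5,280.8,57.2]
delta(visetcp(b,.96,.4,131),[np.pi,.4,.96])
t=get_image("top");s=get_image("side");cv2.imwrite("pics/top6.png",t[:,:,::-1]);cv2.imwrite("pics/side6.png",s[:,:,::-1])
M=cat(circ(50,20),circ(32,20),lug(34,1,-8),lug(34,1,-8))
for k,im in(("top",{"top":t}),("side",{"side":s})):
    x,f=fit(lambda x:place(M,x[0],x[1],34,x[2]),[455,-1,2.77],[8,8,.15],im);print(k,"collar",np.round(x,3),f)
    x,f=fit(bedm,[455,-1,2.77],[8,8,.15],im);print(k,"bed",np.round(x,3),f)
cv2.imwrite("pics/c6.png",np.hstack([tile(t[:,:,::-1],276,200,66,75,6),tile(s[:,:,::-1],274,175,66,75,6)]))
E
```

```text
delta [ 80.1 -16.9  83.1] [ 0.002 -0.396  0.001] | now [450.7 247.6 261.3] [3.14  0.004 0.961] t 10.85 w 85.4 F [ 0.4 -1.1 -0.2]
top collar [453.759  -1.154   2.765] 11.502187692433141
top bed [455.718  -3.106   2.773] 14.232874394419037
side collar [457.262   1.715   2.794] 14.44019321961029
side bed [4.56178e+02 2.87000e-01 2.76800e+00] 13.727634176502837
```

View pics/c6.png

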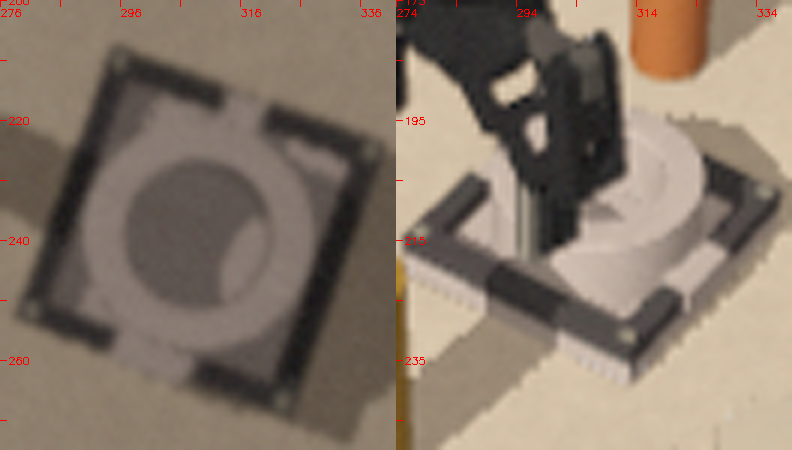

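Both views show the collar home: lug ends in the notch at (302,260) and the narrow one at (315,218), ring flat. On to the vise pre-grasp.

play_rows:
  deltas: [27, -6, 10, 0, -0.13, 0, 1, 54, -12, 30, 0, -0.26, 0, 1, 80, -17, 60, 0, -0.396, 0, 1, 80, -17, 80, 0, -0.396, 0, 1, 80, -17, 80, 0, -0.396, 0, 1, 80, -17, 80, 0, -0.396, 0, 1, 80, -17, 80, 0, -0.396, 0, 1]

```text
clock: 11.82
eef_pos: [484.1, 323.3, 184.9]
tool_rot: [3.138, 0.393, 0.957]
force: [-0.0, -0.5, 0.9]
width: 85.3
gripper_force: 0.0
```

```bash
python3 - <<'E'
from h import *
b=[453,280.8,57.2]
delta(visetcp(b,.96,.4,131),[np.pi,.4,.96]);delta(visetcp(b,.96,.4,41),[np.pi,.4,.96])
t=get_image("top");s=get_image("side")
cv2.imwrite("pics/c7.png",np.hstack([tile(t[:,:,::-1],150,195,80,90,5),tile(s[:,:,::-1],230,215,80,90,5)]))
print(proj("side",[visetcp(b,.96,.4,131)]),proj("top",[visetcp(b,.96,.4,131)]))
E
```

```text
delta [ 1.2 -1.2  7.1] [ 0.002 -0.007 -0.003] | now [484.1 323.3 184.9] [3.138 0.393 0.957] t 11.825 w 85.3 F [-0.  -0.5  0.9]
delta [ 0.6 -1.4 97.1] [ 0.002 -0.007 -0.003] | now [484.1 323.3 184.9] [3.138 0.393 0.957] t 11.825 w 85.3 F [-0.  -0.5  0.9]
[[263.36569185 257.54893905]] [[172.81818022 229.3836824 ]]
```

View pics/c7.png

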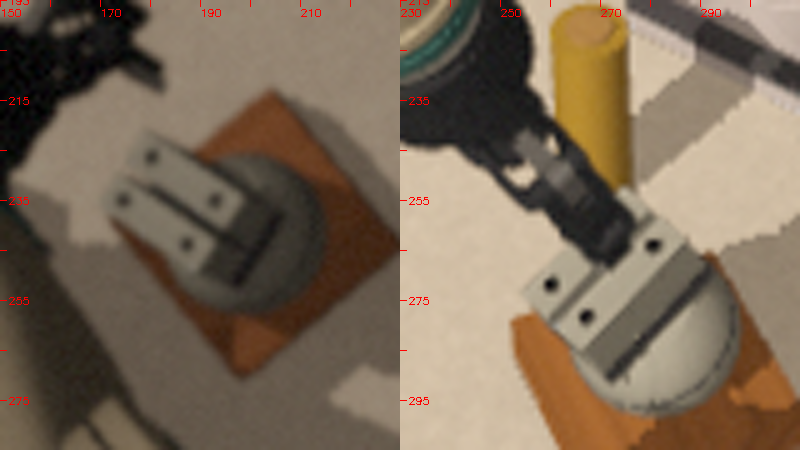

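Fingers straddle the jaws across the short side (tips near (277,268) and (250,247) in side), as predicted. Approaching along the lean.

play_rows:
  deltas: [1, -1, 30, 0, -0.007, 0, 1, 1, -1, 60, 0, -0.007, 0, 1, 1, -1, 80, 0, -0.007, 0, 1, 1, -1, 92, 0, -0.007, 0, 1, 1, -1, 92, 0, -0.007, 0, 1, 1, -1, 92, 0, -0.007, 0, 1]

```text
clock: 12.68
eef_pos: [463.2, 296.7, 97.7]
tool_rot: [3.139, 0.402, 0.959]
force: [-0.3, -0.7, 0.2]
width: 85.1
gripper_force: 0.0
```

```bash
python3 - <<'E'
from h import *
b=[453,280.8,57.2]
delta(visetcp(b,.96,.4,41),[np.pi,.4,.96])
E
```

```text
delta [-1.6  0.8  3.7] [ 0.002  0.002 -0.001] | now [463.2 296.7  97.7] [3.139 0.402 0.959] t 12.675 w 85.1 F [-0.3 -0.7  0.2]
```

play_rows:
  deltas: [0, 0, 2, 0, 0, 0, 1, 0, 0, 2, 0, 0, 0, 0.7, 0, 0, 2, 0, 0, 0, 0.6, 0, 0, 2, 0, 0, 0, 0.5, 0, 0, 2, 0, 0, 0, 0.4, 0, 0, 2, 0, 0, 0, 0.2, 0, 0, 2, 0, 0, 0, 0, 0, 0, 2, 0, 0, 0, 0, 0, 0, 2, 0, 0, 0, 0]

```text
clock: 13.8
eef_pos: [462.3, 295.5, 95.2]
tool_rot: [3.14, 0.404, 0.959]
force: [1.2, 0.7, 4.6]
width: 43.4
gripper_force: 60.3
```

play_rows:
  deltas: [-4, 0, -9, 0, 0, 0, 0, -12, 0, -28, 0, 0, 0, 0, -22, 0, -52, 0, 0, 0, 0, -34, 0, -80, 0, 0, 0, 0, -47, 0, -110, 0, 0.1, 0, 0, -55, 0, -130, 0, 0.2, 0, 0, -58, 0, -138, 0, 0.3, 0, 0, -58, 0, -138, 0, 0.404, 0, 0, -58, 0, -138, 0, 0.404, 0, 0, -58, 0, -138, 0, 0.404, 0, 0]

```text
clock: 15.05
eef_pos: [462.4, 296.3, 244.9]
tool_rot: [3.14, 0.002, 0.96]
force: [-0.5, -0.5, -5.8]
width: 43.5
gripper_force: 62.3
```

```bash
python3 - <<'E'
from h import *
delta([453.6,-1.8,245],[np.pi,0,.96])
E
```

```text
delta [-249.2  163.8    0.6] [ 0.001  0.002 -0.   ] | now [462.4 296.3 244.9] [3.14e+00 2.00e-03 9.60e-01] t 15.05 w 43.5 F [-0.5 -0.5 -5.8]
```

play_rows:
  deltas: [-25, 16, 0, 0, 0.001, 0, 0, -65, 43, 0, 0, 0.001, 0, 0, -105, 69, 0, 0, 0.001, 0, 0, -150, 98, 0, 0, 0.001, 0, 0, -195, 128, 0, 0, 0.001, 0, 0, -230, 151, 0, 0, 0.001, 0, 0, -249, 164, 30, 0, 0.001, 0, 0, -249, 164, 70, 0, 0.001, 0, 0, -249, 164, 90, 0, 0.001, 0, 0, -249, 164, 90, 0, 0.001, 0, 0]

```text
clock: 16.3
eef_pos: [453.7, -1.3, 153.5]
tool_rot: [-3.139, 0.002, 0.961]
force: [0.5, 0.2, -6.5]
width: 43.5
gripper_force: 63.4
```

```bash
python3 - <<'E'
from h import *
delta([453.6,-1.8,135],[np.pi,0,.96])
s=get_image("side");cv2.imwrite("pics/side8.png",s[:,:,::-1])
cv2.imwrite("pics/c8.png",tile(s[:,:,::-1],260,155,80,80,7))
x=read_state()["eef_pos"]-[0,0,41.3];print(x,proj("side",[x+[3.3,4.5,0],[457,2.7,54]]))
E
```

```text
delta [-0.5  0.3 18.5] [-0.002  0.002  0.001] | now [453.7  -1.3 153.5] [-3.139e+00  2.000e-03  9.610e-01] t 16.3 w 43.5 F [ 0.5  0.2 -6.5]
[454.62810359  -1.1718857  113.26403204] [[306.65056832 188.38122309]
 [306.61403129 204.25087991]]
```

View pics/c8.png

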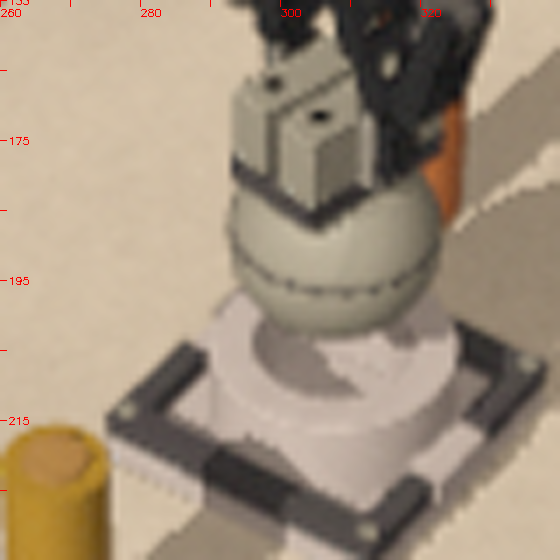

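Ball centre (307.8,187.7) over collar centre (307.6), upright. Lowering gently.

play_rows:
  deltas: [0, 0, 6, 0, 0, 0, 0, 0, 0, 12, 0, 0, 0, 0, 0, 0, 18, 0, 0, 0, 0, 0, 0, 23, 0, 0, 0, 0, 0, 0, 26, 0, 0, 0, 0, 0, 0, 28, 0, 0, 0, 0, 0, 0, 28, 0, 0, 0, 0, 0, 0, 28, 0, 0, 0, 0]

```text
clock: 17.35
eef_pos: [454.2, -1.9, 127.1]
tool_rot: [3.14, -0.001, 0.96]
force: [0.1, -0.7, -6.0]
width: 43.2
gripper_force: 63.5
```

play_rows:
  deltas: [0, 0, 1, 0, 0, 0, 0, 0, 0, 2, 0, 0, 0, 0, 0, 0, 3, 0, 0, 0, 0, 0, 0, 3, 0, 0, 0, 0]

```text
clock: 17.85
eef_pos: [454.0, -1.8, 124.0]
tool_rot: [3.14, -0.001, 0.96]
force: [-0.8, 0.1, -5.4]
width: 43.5
gripper_force: 63.9
```

play_rows:
  deltas: [0, 0, 1, 0, 0, 0, 0, 0, 0, 1.5, 0, 0, 0, 0, 0, 0, 2, 0, 0, 0, 0, 0, 0, 2, 0, 0, 0, 0]

```text
clock: 18.35
eef_pos: [454.1, -1.8, 123.3]
tool_rot: [3.139, -0.001, 0.96]
force: [-5.3, 0.3, 12.6]
width: 43.5
gripper_force: 66.0
```

play_rows:
  deltas: [-0.5, -0.8, -0.5, 0, 0, 0, 0, -0.5, -0.8, -0.5, 0, 0, 0, 0, -0.5, -0.8, -0.5, 0, 0, 0, 0]

```text
clock: 18.73
eef_pos: [453.6, -1.8, 123.1]
tool_rot: [3.139, -0.001, 0.96]
force: [-2.3, 0.4, 6.9]
width: 43.1
gripper_force: 64.9
```

play_rows:
  deltas: [0, 0, 0, 0, 0, 0, 0.53, 0, 0, 0, 0, 0, 0, 0.6, 0, 0, 0, 0, 0, 0, 0.75, 0, 0, 0, 0, 0, 0, 0.9, 0, 0, 0, 0, 0, 0, 1, 0, 0, -10, 0, 0, 0, 1, 0, 0, -40, 0, 0, 0, 1, 0, 0, -80, 0, 0, 0, 1, 0, 0, -130, 0, 0, 0, 1, 0, 0, -130, 0, 0, 0, 1]

```text
clock: 19.98
eef_pos: [455.4, -1.5, 256.5]
tool_rot: [3.133, -0.006, 0.96]
force: [-0.1, -0.4, -0.7]
width: 85.8
gripper_force: 0.0
```

play_rows:
  deltas: [-40, 30, 0, 0, 0, 0, 1, -80, 60, 0, 0, 0, 0, 1, -130, 100, 0, 0, 0, 0, 1, -170, 135, 0, 0, 0, 0, 1, -170, 135, 0, 0, 0, 0, 1, -170, 135, 0, 0, 0, 0, 1]

```text
clock: 20.72
eef_pos: [465.4, -217.7, 252.0]
tool_rot: [-3.141, -0.001, 0.96]
force: [0.4, 0.3, -0.4]
width: 85.4
gripper_force: 0.0
```

```bash
python3 - <<'E'
from h import *
t=get_image("top");s=get_image("side");e=read_state();print(e["clock"],e["force"],e["eef_pos"])
for k,im in(("top",{"top":t}),("side",{"side":s})):
    x,f=fit(lambda x:jawm(x,81,x[3]),[454,-1,.96,0],[10,10,.2,.15],im);print(k,np.round(x,3),f)
cv2.imwrite("pics/c9.png",np.hstack([tile(t[:,:,::-1],270,195,80,80,5),tile(s[:,:,::-1],262,165,80,80,5)]))
E
```

```text
20.825 [-0.0101653  -0.65599403  0.2877567 ] [ 465.81375558 -216.70094029  252.34242497]
top [4.52636e+02 5.73400e+00 1.15900e+00 1.40000e-01] 10.089884370622622
side [ 4.5739e+02  5.8910e+00  1.0810e+00 -1.4900e-01] 13.203818437497086
```

View pics/c9.png

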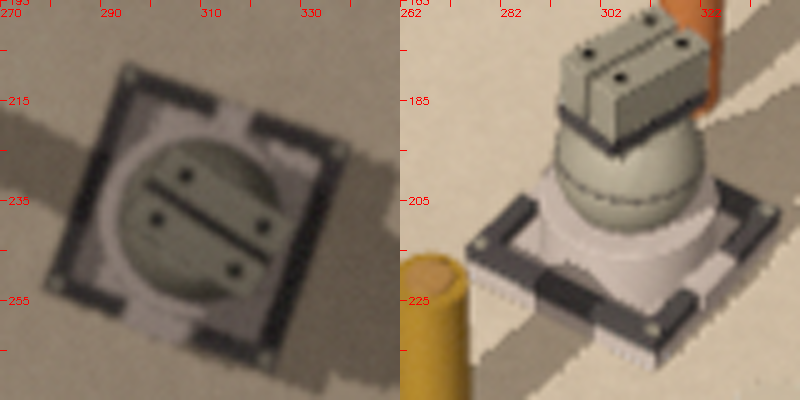

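```bash
python3 - <<'E'
from h import *
c=np.array([453.6,-1.8])
print(proj("top",[[*c,81],[*c,159]]),"obs ball 310,239 jaws 312.0,239.5")
print(proj("side",[[*(c+[3.3,4.5]),81],[*(c+[3.3,4.5]),159]]),"obs jaws 309,174.7; 10mm y/x:",proj("side",[[*(c+[13.3,4.5]),159],[*(c+[3.3,14.5]),159]]))
print(at("top",[[312.04,239.54]],159),at("side",[[309,174.7]],159)-[3.3,4.5,0])
E
```

```text
[[309.57134423 238.66174701]
 [311.49069757 238.42776864]] obs ball 310,239 jaws 312.0,239.5
[[306.83923661 197.09821583]
 [307.41788239 175.32515371]] obs jaws 309,174.7; 10mm y/x: [[303.74215117 174.72997142]
 [306.55739329 177.68958754]]
[[450.93756224  -3.02898456 159.        ]] [[450.12037773  -5.34278919 159.        ]]
```

Measured against the ball, the jaws lean only about 0.02 rad. The ball sits centred in the collar and the gripper is clear, so I'm handing in.

```bash
python3 -c "
from cell import *
print(finish_job())"
```

```text
the job is handed in; nothing more can be done
None
```

The job is handed in: the collar lies home in the bed plate, the bare steel vise sits upright and centred in it (lean about 0.02 rad by the cameras), the other bench items were left alone, and the gripper is empty and clear at about 21 s of the 67 s allowed; no verdict was returned.

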